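# Store a reagent bottle in the one free cell of a flap-covered rack

## Robot

A 6-joint arm with a two-finger parallel gripper is mounted at the origin on the work surface. World frame = base frame: x ahead of the robot, y to its left, z up, the work surface at z = 0. Lengths are in mm, angles in rad, forces in N, time in s.
With the tool pointing down it reaches from about 300 to 875 mm from the base axis. Payload 6.4 kg.
Tool frame: the origin (TCP) lies midway between the tips of the shut fingers; the grasp point (between the pads) lies 19 mm behind it; z points along the fingers, y is the line along which they close (so a half turn about z gives the same grasp; the last joint's range is limited). The gripper opens to 85 mm and grips with 20 to 120 N. Pads are 22 mm wide; open, the fingers measure 114 mm over their backs; the gripper's body (76 mm by 85 mm) begins 54 mm behind the grasp point. The pads swing forward as they close: fully open they stand 13 mm farther back than shut.
Start: joints at [0.969, 0.181, 1.607, -0, 1.354, -0.206], TCP at [221.679, 530.565, 231.288] pointing down, gripper open.
Joint ranges: [-2.99, 2.99], [-0.89, 2.07], [0.3, 2.58], [-1.14, 4.28], [0, 2.63], [-3.12, 3.12]. Speed limits (rad/s): [2.57, 2.57, 3.01, 3.14, 3.14, 3.14].

## Interface

Orientations are given as a rotation vector (axis times angle).
In Python, from workcell import get_obs, viewer, ctrl gives the robot as it stands. The module is installed in compiled form; this text tells all that it offers.
- The arm moves only by the tool apply_moves, never from a script. Its arguments are lists of equal length, an entry for each row: "slide": the shift along the world's x, y, z scaled (see below), a list of three; "twist": the turn, a rotation vector about the world's x, y, z scaled (see below), a list of three; "grip": the closure, from 0 (fully open) to 1 (shut). In form: {"slide": [[tx, ty, tz], ...], "twist": [[wx, wy, wz], ...], "grip": [grip, ...]}. A call has 1 to 10 rows; each row is the pose to reach, as a shift and turn from the pose commanded when the call began; what a row does not reach only later rows make up. The controller multiplies each number of a shift by 10 cm and each number of a turn by pi/2 rad. A row lasts 1/8 s, in which the tool goes at most 62.5 mm and 10.7 degrees, less where a joint would pass 70% of its speed; a pose out of reach is approached as far as the arm can. A call with a number of a shift or a turn outside -1 to 1 is refused whole. A call with a gripper value outside its range is refused whole. The fingers move at their own pace and stop on an object; the grip force is fixed at half the most. Time passes only in rows, so rows that repeat a pose let the fingers close. It gives the time, the measured TCP pose, the force, the opening and the grip force at its end, in the units of the state.
- get_obs(): the state, without advancing time (a new reading comes with each control period).
- viewer.capture(name): name is "scene" or "top"; returns a dict with "pixels" (420x560x3 uint8, red, green, blue), "fx", "fy", "cx", "cy" (pixels), "camera_from_world" (4x4, takes a point from world to camera coordinates). Camera axes: x right, y up, looking along -z (the intrinsics and any distortion apply to the point x, -y, -z); pixel columns grow to the right and rows downward; lengths in mm; the calibration is good to about 2 mm. A picture is of the moment at which its call begins. There is no depth.
- ctrl.sign_off(): hands the job in; it is judged then, once.
The state is a dict: "time": time; "joint_positions": joint angles; "dq": joint speeds; "tau": joint torques, N m; "tool_pos": TCP position; "ee_rot": TCP orientation; "wrist_force": force on the tool from outside, world axes, zero at the start; "wrist_torque": the same for the moment, N m; "finger_gap": opening from 0.0 (shut) to 1.0 (fully open); "finger_force": force on a finger pad.
Only numpy, scipy, OpenCV 4.12 (cv2) and the standard library are available. Lean on these libraries where they do the work, as an engineer would, in place of code of your own. Each camera call takes 0.05 s, during which the arm holds its last target. There are 200 camera calls.

## Task

The sloping rack has five cells behind self-closing flaps: four already hold a short jar under the flap and one is free, which only touch can tell. Press the flaps gently to feel which one gives way, then lower the tall bottle, foot first, through that flap until it stands fully down in the cell, and let go of it. Do not drop the bottle in, do not push hard on the rack, and leave the beaker, short jar and slide box where they stand.

Things in the scene. Friction and masses are not known exactly. Their poses are not given: they have to be found in the camera images.
- bottle: Tall loose amber glass bottle, paper label, black cap, 0.18 to 0.33 kg, 165 mm high, upright on the table. Origin: centre of its underside; z: up to the cap. Body 44 mm in diameter up to 100 mm, shoulder narrowing to 30 mm at 122 mm, cap 34 mm in diameter from 122 to 165 mm.
- cells: Fixed steel rack, five cells in a row, mouths 30 degrees off level, facing up and back to the robot. Origin: centre of the middle mouth (plane z=0), 148 mm above the table. z: out along the cells, leaning to the robot; y: along the row; x: up the slope, away from the robot. Cells 66 mm (x) by 60 mm (y), 105 mm deep, 66 mm apart, walls 6 mm; row 336 by 78 mm outside.
- rack: Stand of the cells, dark steel, on the table; origin on the table right below that of cells, z up, x and y as those of cells seen from above; its base plate spans x=-30 to 120 mm. Nothing of the rack is higher than 168 mm.
- cell1 (a point): Centre of the mouth of cell 1 (y=-132 mm in the frame of cells), in the mouth plane; axes as those of cells.
- cell2 (a point): Centre of the mouth of cell 2 (y=-66 mm in the frame of cells), in the mouth plane; axes as those of cells.
- cell3 (a point): Centre of the mouth of cell 3 (y=0 mm in the frame of cells), in the mouth plane; axes as those of cells.
- cell4 (a point): Centre of the mouth of cell 4 (y=66 mm in the frame of cells), in the mouth plane; axes as those of cells.
- cell5 (a point): Centre of the mouth of cell 5 (y=132 mm in the frame of cells), in the mouth plane; axes as those of cells.
- hinge3 (a point): Hinge of the middle cell's flap, at x=31, z=-6 mm in the frame of cells; all five flaps are alike: grey plastic, 62 mm long, 55 mm wide, 3 mm thick, upper face 4.5 mm below the rim, hinged on the edge away from the robot. A flap swings down into its cell by up to 86 degrees against a weak spring (0.4 to 1 N at 40 mm from the hinge) and springs back.
- floor3 (a point): Centre of the middle cell's floor, z=-105 mm of cells. Four cells hold a jar (46 mm wide, top 20 mm below the mouth): their flaps, pressed 40 mm from the hinge, stop after 6 to 12 mm with 5 N or more. Floors are sprung: they give up to 12 mm, 5 N to start, 19 N in all. The free cell, another each time, has just a 6 mm rubber disc on its floor; a bottle stood on it has its foot at z=-99 mm and leans on the wall nearest the robot.
- beaker: Bystander: glass beaker, 70 mm in diameter, 90 mm high. Origin: centre of its underside.
- short_jar: Bystander: short amber jar with white cap, 60 mm in diameter, 85 mm high. Origin: centre of its underside.
- slide_box: Bystander: black box for microscope slides, 100 by 180 by 35 mm (x, y, z). Origin: centre of its underside.

How it is judged:
By the outcome, as a careful person would: the job done as asked, in the order asked, and still so for the second after the job is handed in, with the robot touching nothing.
It also fails if it takes over 54 s, if anything falls off the work surface, if the arm or the gripper's body presses on something with over 40 N, if the wrist force passes 120 N, or if a joint passes its speed limit or range.

## Working session

There is one attempt and no reset: what is moved stays moved. The work goes in short steps, Python scripts to look and compute and a tool call to move; the robot and the scene stay as the last step left them, time stands still between calls to the robot, and variables do not carry over. Pictures are saved under pics/ and viewed, at most 10 in all, crops included, and the job is handed in when it is done.

Besides the shell and the picture viewer there is one more tool, called after "Emit:" as name(argument=value, ...), one argument or row to a line, values as JSON. apply_moves: Moves the arm, as the interface text tells. Shifts and turns lie within -1 to 1; 1 stands for 10 cm of shift or pi/2 rad of turn. Its arguments: {"type":"object","properties":{"slide":{"type":"array","items":{"type":"array","items":{"type":"number","minimum":-1,"maximum":1}}},"twist":{"type":"array","items":{"type":"array","items":{"type":"number","minimum":-1,"maximum":1}}},"grip":{"type":"array","items":{"type":"number"}}},"required":["slide","twist","grip"]}

```bash
mkdir -p pics; cat > h.py <<'E'
import numpy as np, cv2
from workcell import get_obs, viewer, ctrl
def cap(n,f=None):
    c=viewer.capture(n)
    if f: cv2.imwrite('pics/'+f,c['pixels'][:,:,::-1])
    return c
def proj(c,P):
    P=np.atleast_2d(P); M=np.array(c['camera_from_world']); q=P@M[:3,:3].T+M[:3,3]
    x,y,z=q[:,0],-q[:,1],-q[:,2]
    return np.c_[c['fx']*x/z+c['cx'],c['fy']*y/z+c['cy']]
def ray(c,uv):
    M=np.array(c['camera_from_world']); R=M[:3,:3]; o=-R.T@M[:3,3]
    d=np.array([(uv[0]-c['cx'])/c['fx'],-(uv[1]-c['cy'])/c['fy'],-1]); return o,R.T@d
def onz(c,uv,z):
    o,d=ray(c,uv); return o+d*(z-o[2])/d[2]
E
python3 - <<'E'
from h import *
for n in ('scene','top'):
    c=cap(n,n+'0.png'); print(n,c['fx'],c['fy'],c['cx'],c['cy'],[k for k in c]); o,d=ray(c,(280,210)); print(o,d)
s=get_obs(); print({k:np.round(v,3) for k,v in s.items()})
E
```

```text
scene 535.652979169542 535.652979169542 281.2070781244615 211.37031213638323 ['pixels', 'fx', 'fy', 'cx', 'cy', 'camera_from_world']
[1106.16832253  787.789685    996.22030566] [-0.43118644 -0.60589912 -0.66856273]
top 440.30685911915793 440.30685911915793 282.02447108207207 207.90623113754927 ['pixels', 'fx', 'fy', 'cx', 'cy', 'camera_from_world']
[ 293.57935164  -10.24803846 1395.83207874] [ 0.16769032  0.02294333 -0.9855949 ]
{'time': np.float64(0.1), 'joint_positions': array([ 0.969,  0.181,  1.608, -0.   ,  1.354, -0.206]), 'dq': array([-0.001, -0.   , -0.002, -0.001,  0.001, -0.001]), 'tau': array([ 1.0000e-03, -4.4588e+01, -3.5224e+01, -0.0000e+00,  4.0000e-03,
       -0.0000e+00]), 'tool_pos': array([221.396, 530.126, 230.467]), 'ee_rot': array([-6.18e-01, -3.08e+00,  2.00e-03]), 'wrist_force': array([-0.764,  0.519,  0.864]), 'wrist_torque': array([-0.004, -0.039,  0.039]), 'finger_force': np.float64(0.0), 'finger_gap': np.float64(1.001)}
```

View pics/scene0.png

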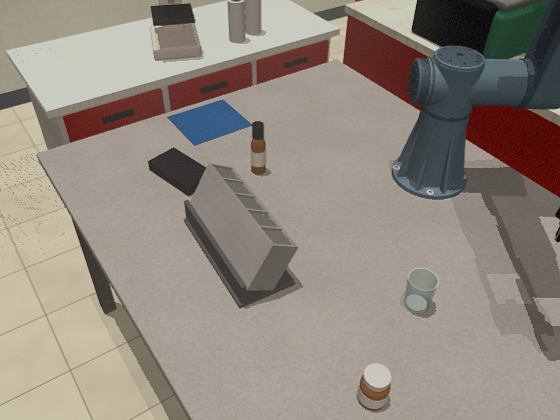

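View pics/top0.png

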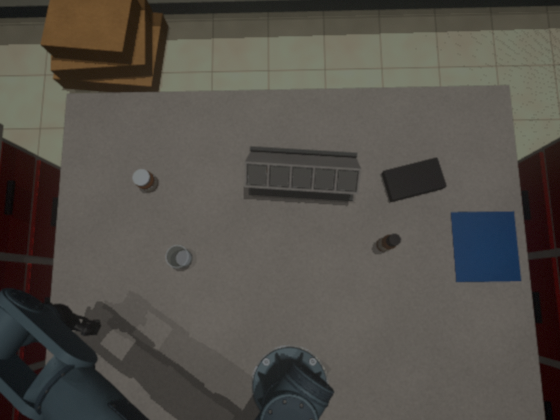

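The scene view shows the rack at about (240,235), the bottle at (258,150) and the slide box, beaker and short jar clear of them. In the top view the rack spans (245–360, 150–200), the bottle's foot is near (382,245) and its cap near (393,240).

```bash
python3 - <<'E'
from h import *
t=cap('top');s=cap('scene')
a=cv2.resize(t['pixels'][140:210,235:370],None,fx=5,fy=5,interpolation=cv2.INTER_CUBIC)
b=cv2.resize(t['pixels'][225:260,365:415],None,fx=5,fy=5,interpolation=cv2.INTER_CUBIC)
im=np.zeros((560,675,3),np.uint8); im[:350]=a; im[360:535,:250]=b
c=cv2.resize(s['pixels'][115:180,235:285],None,fx=3,fy=3,interpolation=cv2.INTER_CUBIC); im[360:555,300:450]=c
cv2.imwrite('pics/crop1.png',im[:,:,::-1])
# bottle: mask amber/black in both
for n,c,box in(('top',t,(225,260,365,415)),('scene',s,(118,180,240,280))):
    p=c['pixels'][box[0]:box[1],box[2]:box[3]]; hsv=cv2.cvtColor(p,cv2.COLOR_RGB2HSV)
    for nm,m in(('dark',hsv[...,2]<60),('amber',(hsv[...,1]>110)&(hsv[...,2]>=45))):
        v,u=np.nonzero(m); 
        if len(u): print(n,nm,len(u),u.min()+box[2],u.max()+box[2],v.min()+box[0],v.max()+box[0],u.mean()+box[2],v.mean()+box[0])
E
```

```text
top dark 266 376 400 234 251 388.0 241.8609022556391
top amber 1 386 386 246 246 386.0 246.0
scene dark 164 252 262 122 138 257.4451219512195 130.07926829268294
scene amber 340 240 264 118 174 254.32647058823528 146.26176470588234
```

View pics/crop1.png

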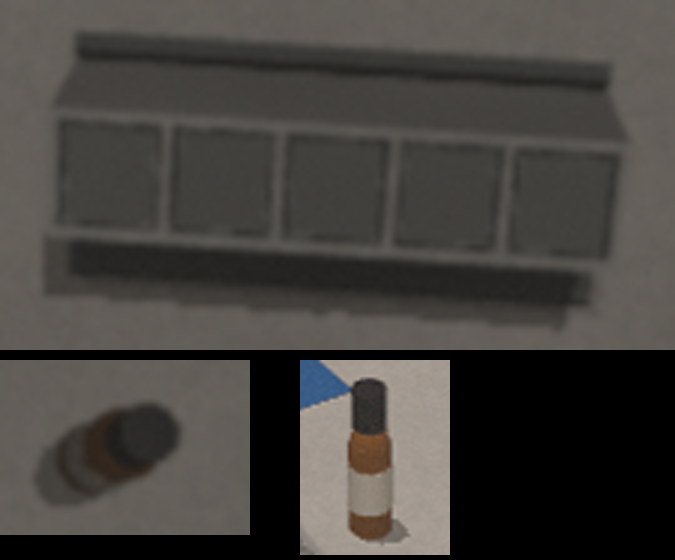

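The crop shows the mouth face's outer corners at about (56,107), (625,140), (610,268) and (48,235), crop coordinates at 5x. The cap top is centred near (150,72) in the bottle inset, which is pixel (395,239) in the top view.

```bash
python3 - <<'E'
from h import *
t=cap('top');s=cap('scene')
f=lambda x,y,x0=235,y0=140:((x+.5)/5-.5+x0,(y+.5)/5-.5+y0)
C=[f(56,107),f(625,140),f(610,268),f(48,235)]
P=np.array([onz(t,c,z) for c,z in zip(C,(167.5,167.5,128.5,128.5))]); print(P.round(1))
print('len',np.linalg.norm(P[0]-P[1]),np.linalg.norm(P[3]-P[2]),'w',np.linalg.norm(P[0]-P[3]),np.linalg.norm(P[1]-P[2]))
d=(P[0]-P[1]+P[3]-P[2]); yaw=np.arctan2(-d[0],d[1]); o=P.mean(0); print('yaw',np.degrees(yaw),'o',o)
# flap corner check: flap1..5 centers
for x,y in((110,175),(221,182),(336,189),(449,197),(564,204)): print(onz(t,f(x,y),144).round(1))
cap_top=onz(t,f(150,72,365,225),165);print('cap',cap_top)
foot=onz(t,f(75,110,365,225),22);print('foot?',foot)
u=((370-300+.5)/3-.5+235, (385-360+.5)/3-.5+115); print('scene cap top',onz(s,u,165))
u=((370-300+.5)/3-.5+235, (538-360+.5)/3-.5+115); print('scene foot near edge',onz(s,u,0))
cy,sy=np.cos(yaw),np.sin(yaw); Rz=np.array([[cy,-sy,0],[sy,cy,0],[0,0,1]]); R=Rz@np.array([[.866,0,-.5],[0,1,0],[.5,0,.866]])
o=np.array([o[0],o[1],148])
q=o+np.array([[39,168,0],[39,-168,0],[-39,-168,0],[-39,168,0]])@R.T
print(proj(t,q).round(1),np.round(C,1)); print('scene',proj(s,q).round(1))
im=s['pixels'].copy(); cv2.polylines(im,[np.int32(proj(s,q).round())],True,(255,0,0),1)
im=cv2.resize(im[150:310,170:310],None,fx=3.5,fy=3.5,interpolation=cv2.INTER_CUBIC);cv2.imwrite('pics/chk.png',im[:,:,::-1])
E
```

```text
[[ 647.6  115.9  167.5]
 [ 622.7 -211.2  167.5]
 [ 556.  -205.7  128.5]
 [ 580.7  124.3  128.5]]
len 327.99553475318595 330.89775800701955 w 77.8844322841854 77.49041484104289
yaw -4.318887597522038 o [601.78544644 -44.16332446 148.        ]
[612.7  86.4 144. ]
[607.5  21.4 144. ]
[602.2 -45.7 144. ]
[ 596.4 -111.4  144. ]
[ 591.2 -178.1  144. ]
cap [ 416.53059588 -300.51651963  165.        ]
foot? [ 407.73525189 -286.60173762   22.        ]
scene cap top [ 414.32479431 -302.93864279  165.        ]
scene foot near edge [ 427.6482347  -284.49619354    0.        ]
[[244.1 160.9]
 [360.7 167.6]
 [357.8 193.4]
 [243.7 186.6]] [[245.8 161. ]
 [359.6 167.6]
 [356.6 193.2]
 [244.2 186.6]]
scene [[272.8 244.8]
 [208.  162.3]
 [232.4 166.8]
 [298.7 246.5]]
```

View pics/chk.png

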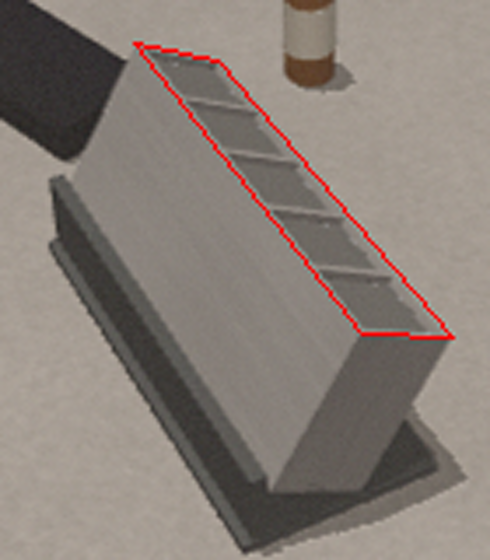

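The projected mouth outline lies exactly on the rack's rim in the scene view, with its corners within about 1 px. So the cells' origin is near (602,-45,148) with yaw about -4.4 deg, and the bottle stands near (415,-302). Next I work out the moves to cell 5 and along the row.

```bash
cat >> h.py <<'E'
from scipy.spatial.transform import Rotation as Ro
yaw=np.radians(-4.4); O=np.array([602.,-45,148])
RC=(Ro.from_euler('z',yaw)*Ro.from_euler('y',-30,degrees=True))
def cw(p): return O+RC.apply(p)
RT=RC*Ro.from_matrix(np.diag([-1.,1,-1]))      # tool in the rack's frame
RV=Ro.from_euler('z',yaw)*Ro.from_matrix(np.diag([-1.,1,-1]))  # tool straight down
def need(P,R):
    s=get_obs(); r=Ro.from_rotvec(s['ee_rot'])
    print('slide',((P-s['tool_pos'])/100).round(3),'twist',((R*r.inv()).as_rotvec()/(np.pi/2)).round(4),'t',round(float(s['time']),2),'tool in cells',RC.inv().apply(s['tool_pos']-O).round(1))
E
python3 - <<'E'
from h import *
print(RC.as_matrix().round(3))
for y in(132,66,0,-66,-132): print(cw([-13,y,30]).round(1),cw([-13,y,-14.5]).round(1))
need(cw([-13,132,60]),RT)
E
```

```text
[[ 0.863  0.077 -0.499]
 [-0.066  0.997  0.038]
 [ 0.5    0.     0.866]]
[585.9  88.6 167.5] [608.1  86.9 128.9]
[580.9  22.8 167.5] [603.1  21.1 128.9]
[575.8 -43.  167.5] [598.  -44.7 128.9]
[ 570.8 -108.8  167.5] [ 592.9 -110.5  128.9]
[ 565.7 -174.6  167.5] [ 587.9 -176.3  128.9]
slide [ 3.494 -4.406 -0.375] twist [-0.078  -0.3256  0.1985] t 0.3 tool in cells [-325.2  544.5  283.6]
```

Emit:
apply_moves(
  slide=[
    [0.2, -0.25, 0],
    [0.4, -0.5, 0],
    [0.6, -0.75, 0],
    [0.8, -1, 0],
  ],
  twist=[
    [0, 0, 0],
    [0, 0, 0],
    [0, 0, 0.1],
    [0, 0, 0.19],
  ],
  grip=[1, 1, 1, 1],
)

```text
time: 0.8
tool_pos: [302.2, 429.7, 231.3]
ee_rot: [0.145, 3.138, 0.0]
wrist_force: [0.2, 0.0, -0.1]
finger_gap: 0.145
finger_force: 0.0
```

Emit:
apply_moves(
  slide=[
    [0.4, -0.5, 0],
    [0.8, -1, 0],
  ],
  twist=[
    [0, 0, 0],
    [0, 0, 0],
  ],
  grip=[1, 1],
)

```text
time: 1.05
tool_pos: [380.5, 331.8, 231.4]
ee_rot: [0.151, 3.137, 0.0]
wrist_force: [1.9, 0.2, 0.0]
finger_gap: -0.003
finger_force: 0.0
```

Emit:
apply_moves(
  slide=[
    [0.4, -0.5, 0],
    [0.8, -1, 0],
  ],
  twist=[
    [0, 0, 0],
    [0, 0, 0],
  ],
  grip=[1, 1],
)

```text
time: 1.3
tool_pos: [458.9, 233.7, 231.5]
ee_rot: [0.153, 3.137, 0.001]
wrist_force: [1.1, 0.1, 1.1]
finger_gap: -0.004
finger_force: 0.0
```

Emit:
apply_moves(
  slide=[
    [0.4, -0.5, 0],
    [0.8, -1, 0],
  ],
  twist=[
    [0, 0, 0],
    [0, 0, 0],
  ],
  grip=[1, 1],
)

```text
time: 1.55
tool_pos: [537.0, 136.0, 231.5]
ee_rot: [0.153, 3.137, 0.0]
wrist_force: [0.7, 0.6, -0.3]
finger_gap: -0.0
finger_force: 0.0
```

```bash
python3 -c "
from h import *
need(cw([-13,132,40]),RT); print(get_obs()['joint_positions'].round(2),get_obs()['wrist_force'])"
```

```text
slide [ 0.439 -0.469 -0.554] twist [-0.0292 -0.3317  0.0128] t 1.55 tool in cells [-26.4 175.4 111.6]
[ 0.03  0.13  1.66  0.    1.35 -1.44] [ 0.73864993  0.5626287  -0.27067862]
```

Emit:
apply_moves(
  slide=[
    [0.1, -0.12, -0.1],
    [0.2, -0.24, -0.2],
    [0.3, -0.36, -0.4],
    [0.44, -0.47, -0.55],
    [0.44, -0.47, -0.55],
  ],
  twist=[
    [-0.01, -0.1, 0],
    [-0.02, -0.2, 0.01],
    [-0.029, -0.3, 0.013],
    [-0.029, -0.332, 0.013],
    [-0.029, -0.332, 0.013],
  ],
  grip=[1, 1, 1, 1, 1],
)

```text
time: 2.17
tool_pos: [578.5, 90.2, 174.4]
ee_rot: [0.102, 2.62, -0.027]
wrist_force: [-0.1, 0.4, -0.7]
finger_gap: 0.003
finger_force: 0.0
```

Emit:
apply_moves(
  slide=[
    [0.09, -0.007, -0.156],
    [0.18, -0.014, -0.31],
    [0.18, -0.014, -0.31],
  ],
  twist=[
    [0, 0, 0],
    [0, 0, 0],
    [0, 0, 0],
  ],
  grip=[1, 1, 1],
)

```text
time: 2.55
tool_pos: [598.2, 89.6, 145.2]
ee_rot: [0.1, 2.618, -0.027]
wrist_force: [0.1, -0.3, -0.4]
finger_gap: 0.003
finger_force: 0.0
```

```bash
python3 -c "
from h import *
need(cw([-13,132,-4.5]),RT)"
```

```text
slide [ 0.049 -0.023 -0.076] twist [-0.     -0.0012 -0.0002] t 2.55 tool in cells [-13.6 133.9   4.6]
```

Emit:
apply_moves(
  slide=[
    [0.045, -0.015, -0.078],
    [0.065, -0.02, -0.11],
    [0.08, -0.02, -0.138],
    [0.095, -0.02, -0.165],
    [0.095, -0.02, -0.165],
  ],
  twist=[
    [0, 0, 0],
    [0, 0, 0],
    [0, 0, 0],
    [0, 0, 0],
    [0, 0, 0],
  ],
  grip=[1, 1, 1, 1, 1],
)

```text
time: 3.18
tool_pos: [607.8, 87.3, 129.3]
ee_rot: [0.1, 2.616, -0.027]
wrist_force: [-3.3, -0.7, 4.9]
finger_gap: 0.007
finger_force: 2.4
```

Cell 5 pushes back with about 6 N along its axis, so it holds a jar. Cell 4 is next.

Emit:
apply_moves(
  slide=[
    [-0.1, 0.008, 0.173],
    [-0.15, -0.32, 0.173],
    [-0.15, -0.65, 0.173],
    [-0.15, -0.65, 0.173],
    [-0.1, -0.655, 0.087],
    [-0.085, -0.657, 0.06],
    [-0.07, -0.657, 0.035],
    [-0.05, -0.658, 0],
    [-0.05, -0.658, 0],
  ],
  twist=[
    [0, 0, 0],
    [0, 0, 0],
    [0, 0, 0],
    [0, 0, 0],
    [0, 0, 0],
    [0, 0, 0],
    [0, 0, 0],
    [0, 0, 0],
    [0, 0, 0],
  ],
  grip=[1, 1, 1, 1, 1, 1, 1, 1, 1],
)

```text
time: 4.3
tool_pos: [602.5, 22.2, 128.8]
ee_rot: [0.099, 2.617, -0.026]
wrist_force: [-2.9, 1.9, 3.5]
finger_gap: 0.0
finger_force: 2.6
```

Emit:
apply_moves(
  slide=[
    [0.01, 0, -0.017],
    [0.02, 0, -0.035],
    [0.02, 0, -0.035],
  ],
  twist=[
    [0, 0, 0],
    [0, 0, 0],
    [0, 0, 0],
  ],
  grip=[1, 1, 1],
)

```text
time: 4.68
tool_pos: [604.7, 22.0, 126.4]
ee_rot: [0.099, 2.615, -0.027]
wrist_force: [-13.6, 1.8, 15.7]
finger_gap: -0.0
finger_force: 10.2
```

Cell 4 blocks too and stiffens quickly, so later presses stay shallower. Cell 3 is next, in two gentle stages.

Emit:
apply_moves(
  slide=[
    [-0.12, 0.008, 0.208],
    [-0.17, -0.32, 0.208],
    [-0.17, -0.65, 0.208],
    [-0.17, -0.655, 0.208],
    [-0.12, -0.657, 0.122],
    [-0.105, -0.659, 0.095],
    [-0.09, -0.659, 0.07],
    [-0.075, -0.66, 0.045],
    [-0.075, -0.66, 0.045],
  ],
  twist=[
    [0, 0, 0],
    [0, 0, 0],
    [0, 0, 0],
    [0, 0, 0],
    [0, 0, 0],
    [0, 0, 0],
    [0, 0, 0],
    [0, 0, 0],
    [0, 0, 0],
  ],
  grip=[1, 1, 1, 1, 1, 1, 1, 1, 1],
)

```text
time: 5.8
tool_pos: [596.8, -43.7, 129.6]
ee_rot: [0.099, 2.617, -0.026]
wrist_force: [-4.5, 2.2, 4.4]
finger_gap: 0.0
finger_force: 3.4
```

```bash
python3 -c "
from h import *
need(cw([-13,0,-14.5]),RT); print(RC.inv().apply(get_obs()['wrist_force']))"
```

```text
slide [ 0.012 -0.01  -0.007] twist [-0.0003 -0.0005 -0.0008] t 5.8 tool in cells [-13.8   0.9 -13.2]
[-1.82139146  1.80590886  6.13660539]
```

Cell 3 reads about 6 N, so it is blocked. Cell 2 is next, with a hover reading first as a baseline.

Emit:
apply_moves(
  slide=[
    [-0.1, 0.008, 0.173],
    [-0.15, -0.32, 0.173],
    [-0.15, -0.655, 0.173],
    [-0.15, -0.66, 0.173],
    [-0.15, -0.66, 0.173],
  ],
  twist=[
    [0, 0, 0],
    [0, 0, 0],
    [0, 0, 0],
    [0, 0, 0],
    [0, 0, 0],
  ],
  grip=[1, 1, 1, 1, 1],
)

```text
time: 6.42
tool_pos: [581.7, -110.1, 146.8]
ee_rot: [0.101, 2.617, -0.026]
wrist_force: [-0.8, -0.9, -0.4]
finger_gap: 0.0
finger_force: 0.0
```

Emit:
apply_moves(
  slide=[
    [0.05, -0.004, -0.087],
    [0.065, -0.005, -0.113],
    [0.08, -0.006, -0.139],
    [0.1, -0.008, -0.173],
    [0.1, -0.008, -0.173],
  ],
  twist=[
    [0, 0, 0],
    [0, 0, 0],
    [0, 0, 0],
    [0, 0, 0],
    [0, 0, 0],
  ],
  grip=[1, 1, 1, 1, 1],
)

```text
time: 7.05
tool_pos: [592.0, -110.8, 129.8]
ee_rot: [0.099, 2.617, -0.026]
wrist_force: [-5.5, 2.2, 6.0]
finger_gap: 0.001
finger_force: 4.0
```

Cell 2 is blocked at about 8 N. Cell 1 should be the free one; I press it and go deeper only if it gives way.

Emit:
apply_moves(
  slide=[
    [-0.1, 0.008, 0.173],
    [-0.15, -0.32, 0.173],
    [-0.15, -0.65, 0.173],
    [-0.15, -0.65, 0.173],
    [-0.1, -0.655, 0.087],
    [-0.085, -0.657, 0.06],
    [-0.07, -0.657, 0.035],
    [-0.05, -0.658, 0],
    [-0.05, -0.658, 0],
  ],
  twist=[
    [0, 0, 0],
    [0, 0, 0],
    [0, 0, 0],
    [0, 0, 0],
    [0, 0, 0],
    [0, 0, 0],
    [0, 0, 0],
    [0, 0, 0],
    [0, 0, 0],
  ],
  grip=[1, 1, 1, 1, 1, 1, 1, 1, 1],
)

```text
time: 8.18
tool_pos: [587.0, -176.7, 129.4]
ee_rot: [0.1, 2.617, -0.026]
wrist_force: [-0.7, -0.1, -0.2]
finger_gap: 0.002
finger_force: 0.2
```

Emit:
apply_moves(
  slide=[
    [0.02, -0.002, -0.035],
    [0.04, -0.003, -0.07],
    [0.04, -0.003, -0.07],
  ],
  twist=[
    [0, 0, 0],
    [0, 0, 0],
    [0, 0, 0],
  ],
  grip=[1, 1, 1],
)

```text
time: 8.55
tool_pos: [590.9, -177.4, 122.4]
ee_rot: [0.1, 2.617, -0.027]
wrist_force: [-0.6, -0.5, 0.8]
finger_gap: 0.002
finger_force: 0.3
```

Emit:
apply_moves(
  slide=[
    [-0.2, 0.015, 0.35],
    [-0.4, 0.03, 0.69],
    [-0.55, 0.04, 0.95],
    [-0.55, 0.04, 0.95],
  ],
  twist=[
    [0, 0, 0],
    [0, 0, 0],
    [0, 0, 0],
    [0, 0, 0],
  ],
  grip=[1, 1, 0.5, 0],
)

```text
time: 9.05
tool_pos: [536.5, -174.4, 220.5]
ee_rot: [0.1, 2.612, -0.031]
wrist_force: [0.9, -0.2, 0.4]
finger_gap: 0.421
finger_force: 0.0
```

```bash
python3 -c "
from h import *
need(np.array([415,-302,230]),RV); need(np.array([415,-302,125]),RV)"
```

```text
slide [-1.215 -1.276  0.095] twist [ 2.770e-02  3.347e-01 -2.000e-04] t 9.05 tool in cells [ -11.7 -134.    90.5]
slide [-1.215 -1.276 -0.955] twist [ 2.770e-02  3.347e-01 -2.000e-04] t 9.05 tool in cells [ -11.7 -134.    90.5]
```

Cell 1 gives way (under 1 N at 18 mm). Now to above the bottle.

Emit:
apply_moves(
  slide=[
    [-0.3, -0.3, 0.05],
    [-0.6, -0.6, 0.1],
    [-0.8, -0.8, 0.1],
    [-1, -1, 0.1],
  ],
  twist=[
    [0.007, 0.09, 0],
    [0.014, 0.18, 0],
    [0.021, 0.26, 0],
    [0.028, 0.334, 0],
  ],
  grip=[0, 0, 0, 0],
)

```text
time: 9.55
tool_pos: [435.5, -274.1, 226.9]
ee_rot: [-0.121, -3.132, -0.007]
wrist_force: [-0.7, 0.4, -0.3]
finger_gap: 0.998
finger_force: 0.0
```

Emit:
apply_moves(
  slide=[
    [-0.21, -0.28, 0],
    [-0.21, -0.28, 0],
  ],
  twist=[
    [0, 0, 0],
    [0, 0, 0],
  ],
  grip=[0, 0],
)

```text
time: 9.8
tool_pos: [414.2, -302.5, 226.1]
ee_rot: [-0.125, -3.135, -0.008]
wrist_force: [0.2, 0.5, 0.0]
finger_gap: 0.997
finger_force: 0.0
```

```bash
python3 -c "
from h import *
need(np.array([415,-302,122]),RV)
c=cap('scene'); im=c['pixels'].copy()
for z in (0,100,165,211): cv2.circle(im,tuple(int(v) for v in proj(c,[415,-302,z])[0].round()),1,(0,255,0),-1)
cv2.imwrite('pics/b1.png',cv2.resize(im[60:200,190:330],None,fx=4,fy=4)[:,:,::-1])"
```

```text
slide [ 0.008  0.005 -1.041] twist [-0.0034 -0.0027  0.0017] t 9.8 tool in cells [-106.  -271.1  151.4]
```

View pics/b1.png

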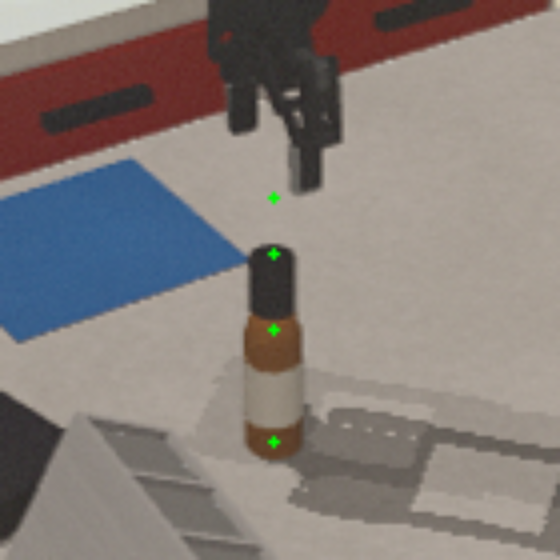

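The projected bottle axis (green dots, column 274 in the crop) lies on the bottle, with the open fingers above it. Lower and grip the cap.

Emit:
apply_moves(
  slide=[
    [0.01, 0.005, -0.4],
    [0.01, 0.005, -0.75],
    [0.01, 0.005, -1],
    [0.01, 0.005, -1],
  ],
  twist=[
    [0, 0, 0],
    [0, 0, 0],
    [0, 0, 0],
    [0, 0, 0],
  ],
  grip=[0, 0, 0, 0],
)

```text
time: 10.35
tool_pos: [415.1, -298.5, 125.3]
ee_rot: [-0.12, -3.133, -0.012]
wrist_force: [-0.1, -0.3, 0.3]
finger_gap: 1.0
finger_force: 0.0
```

Emit:
apply_moves(
  slide=[
    [0, 0, -0.04],
    [0, 0, -0.04],
    [0, 0, -0.04],
    [0, 0, -0.04],
    [0, 0, -0.04],
  ],
  twist=[
    [0, 0, 0],
    [0, 0, 0],
    [0, 0, 0],
    [0, 0, 0],
    [0, 0, 0],
  ],
  grip=[0.2, 0.4, 1, 1, 1],
)

```text
time: 10.98
tool_pos: [416.5, -301.2, 124.9]
ee_rot: [-0.122, -3.138, -0.004]
wrist_force: [0.5, 1.9, 6.4]
finger_gap: 0.382
finger_force: 59.4
```

Emit:
apply_moves(
  slide=[
    [0, 0, 0.1],
    [0, 0, 0.4],
    [0, 0, 0.7],
    [0, 0, 1],
  ],
  twist=[
    [0, 0, 0],
    [0, 0, 0],
    [0, 0, 0],
    [0, 0, 0],
  ],
  grip=[1, 1, 1, 1],
)

```text
time: 11.48
tool_pos: [415.6, -300.7, 224.9]
ee_rot: [-0.122, -3.136, -0.006]
wrist_force: [1.0, -0.9, -2.3]
finger_gap: 0.38
finger_force: 59.8
```

Emit:
apply_moves(
  slide=[
    [0.1, 0.15, 0.3],
    [0.2, 0.3, 0.6],
    [0.3, 0.45, 0.7],
    [0.4, 0.6, 0.7],
    [0.4, 0.6, 0.7],
  ],
  twist=[
    [-0.007, -0.09, 0],
    [-0.014, -0.18, 0],
    [-0.021, -0.26, 0],
    [-0.026, -0.332, 0],
    [-0.026, -0.332, 0],
  ],
  grip=[1, 1, 1, 1, 1],
)

```text
time: 12.1
tool_pos: [454.5, -239.7, 292.8]
ee_rot: [0.101, 2.622, -0.022]
wrist_force: [-0.0, -0.3, -1.7]
finger_gap: 0.384
finger_force: 60.1
```

```bash
python3 -c "
from h import *
need(cw([-8,-132,155]),RT); o=get_obs(); print(o['finger_gap'],o['wrist_force'],o['joint_positions'].round(2))
R=Ro.from_rotvec(o['ee_rot']); p=o['tool_pos']; z=R.as_matrix()[:,2]
for n in('scene','top'):
    c=cap(n); im=c['pixels'].copy()
    pts=[p+z*(125-h) for h in (0,50,100)]; q=proj(c,pts)
    print(n,q.round(1))
    for a in q: im[int(round(a[1])),int(round(a[0]))]=(0,255,0)
    u,v=q[1].astype(int); k=im[max(v-50,0):v+50,max(u-50,0):u+50]; k=cv2.resize(k,(390,390),interpolation=cv2.INTER_NEAREST)
    if n=='scene': A=k
cv2.imwrite('pics/g1.png',np.hstack([A,k])[:,:,::-1])"
```

```text
slide [ 0.532  0.695 -0.145] twist [-0.0025 -0.0034 -0.0005] t 12.1 tool in cells [ -42.  -205.4  191.4]
0.38397805535897134 [-0.03668752 -0.3282649  -1.74804695] [-0.98 -0.33  2.04  0.45  1.13 -2.6 ]
scene [[237.6 138.5]
 [245.5 122. ]
 [253.6 105.2]]
top [[373.9 202.9]
 [376.7 209. ]
 [379.7 215.6]]
```

View pics/g1.png

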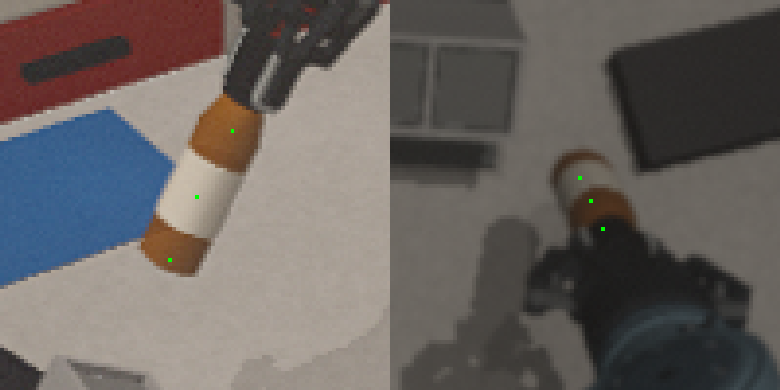

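Both views show the bottle held straight: the projected axis dots run down its middle and the foot dot is on its foot. Now to above cell 1, with the foot 30 mm clear of the mouth.

Emit:
apply_moves(
  slide=[
    [0.13, 0.17, 0],
    [0.26, 0.35, -0.05],
    [0.4, 0.52, -0.1],
    [0.53, 0.695, -0.145],
    [0.53, 0.695, -0.145],
    [0.53, 0.695, -0.145],
  ],
  twist=[
    [0, 0, 0],
    [0, 0, 0],
    [0, 0, 0],
    [-0.0025, -0.0035, 0],
    [-0.0025, -0.0035, 0],
    [-0.0025, -0.0035, 0],
  ],
  grip=[1, 1, 1, 1, 1, 1],
)

```text
time: 12.95
tool_pos: [509.1, -172.0, 279.5]
ee_rot: [0.098, 2.615, -0.028]
wrist_force: [-0.5, -0.2, -2.0]
finger_gap: 0.382
finger_force: 60.4
```

```bash
python3 -c "
from h import *
need(cw([-8,-132,155]),RT); o=get_obs()
R=Ro.from_rotvec(o['ee_rot']); p=o['tool_pos']; z=R.as_matrix()[:,2]
for n in('scene','top'):
    c=cap(n); im=c['pixels'].copy()
    q=proj(c,[p+z*(125-h) for h in (0,50,100)]); w=proj(c,cw(np.array([[33,-102,0],[33,-162,0],[-33,-162,0],[-33,-102,0]])))
    for a in np.r_[q,w]: im[int(round(a[1])),int(round(a[0]))]=(0,255,0)
    u,v=q[0].astype(int); k=im[max(v-50,0):v+50,max(u-50,0):u+50]; k=cv2.resize(k,(390,390),interpolation=cv2.INTER_NEAREST)
    if n=='scene': A=k
cv2.imwrite('pics/g2.png',np.hstack([A,k])[:,:,::-1])"
```

```text
slide [-0.014  0.019 -0.013] twist [ 0.001   0.0008 -0.0009] t 12.95 tool in cells [  -6.  -133.8  155.3]
```

View pics/g2.png

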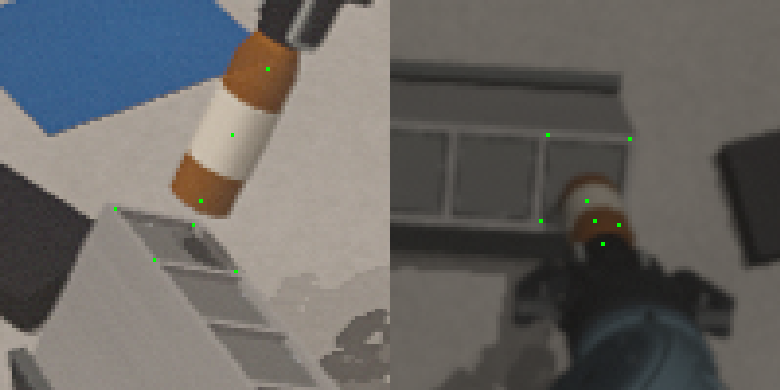

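The foot hangs centred over cell 1's mouth in both views, and the cell's corner dots sit within about 1 px of its edges. Lower along the cell axis.

Emit:
apply_moves(
  slide=[
    [-0.01, 0.015, -0.01],
    [0.04, 0.01, -0.095],
    [0.08, 0.008, -0.165],
    [0.12, 0.005, -0.235],
    [0.16, 0.002, -0.305],
    [0.2, 0, -0.37],
    [0.24, -0.005, -0.44],
    [0.28, -0.007, -0.51],
    [0.28, -0.007, -0.51],
  ],
  twist=[
    [0.001, 0.001, 0],
    [0.001, 0.001, 0],
    [0.001, 0.001, 0],
    [0.001, 0.001, 0],
    [0.001, 0.001, 0],
    [0.001, 0.001, 0],
    [0.001, 0.001, 0],
    [0.001, 0.001, 0],
    [0.001, 0.001, 0],
  ],
  grip=[1, 1, 1, 1, 1, 1, 1, 1, 1],
)

```text
time: 14.18
tool_pos: [536.6, -171.7, 227.1]
ee_rot: [0.099, 2.618, -0.024]
wrist_force: [-1.5, -0.2, -3.3]
finger_gap: 0.383
finger_force: 60.5
```

```bash
python3 -c "
from h import *
need(cw([-8,-132,33]),RT); print(RC.inv().apply(get_obs()['wrist_force']))"
```

```text
slide [ 0.319 -0.031 -0.545] twist [-0.001  -0.0008 -0.0009] t 14.18 tool in cells [  -8.5 -131.3   96.2]
[-2.93907149 -0.3451913  -2.11392371]
```

Emit:
apply_moves(
  slide=[
    [0.04, -0.004, -0.07],
    [0.08, -0.008, -0.137],
    [0.12, -0.011, -0.205],
    [0.16, -0.015, -0.273],
    [0.2, -0.019, -0.342],
    [0.24, -0.023, -0.41],
    [0.28, -0.027, -0.478],
    [0.31, -0.03, -0.53],
    [0.31, -0.03, -0.53],
  ],
  twist=[
    [0, 0, 0],
    [0, 0, 0],
    [0, 0, 0],
    [0, 0, 0],
    [0, 0, 0],
    [0, 0, 0],
    [0, 0, 0],
    [0, 0, 0],
    [0, 0, 0],
  ],
  grip=[1, 1, 1, 1, 1, 1, 1, 1, 1],
)

```text
time: 15.3
tool_pos: [567.8, -174.8, 174.5]
ee_rot: [0.099, 2.617, -0.025]
wrist_force: [-0.8, 0.2, -3.4]
finger_gap: 0.388
finger_force: 60.5
```

```bash
python3 -c "
from h import *
need(cw([-9,-132,27]),RT); print(RC.inv().apply(get_obs()['wrist_force']))"
```

```text
slide [ 0.029 -0.001 -0.076] twist [-0.0008 -0.0003 -0.0008] t 15.3 tool in cells [  -7.7 -132.1   35.1]
[-2.45433935  0.13548539 -2.53771986]
```

Emit:
apply_moves(
  slide=[
    [0.01, 0, -0.026],
    [0.02, -0.001, -0.048],
    [0.03, -0.001, -0.066],
    [0.03, -0.001, -0.066],
  ],
  twist=[
    [0, 0, 0],
    [0, 0, 0],
    [0, 0, 0],
    [0, 0, 0],
  ],
  grip=[1, 1, 1, 1],
)

```text
time: 15.8
tool_pos: [570.9, -175.2, 168.6]
ee_rot: [0.099, 2.616, -0.026]
wrist_force: [-0.9, -0.6, -2.9]
finger_gap: 0.384
finger_force: 60.5
```

Emit:
apply_moves(
  slide=[
    [0.01, 0, -0.017],
    [0.01, 0, -0.017],
  ],
  twist=[
    [0, 0, 0],
    [0, 0, 0],
  ],
  grip=[1, 1],
)

```text
time: 16.05
tool_pos: [571.9, -175.2, 166.9]
ee_rot: [0.099, 2.616, -0.026]
wrist_force: [-0.4, -0.3, -2.1]
finger_gap: 0.386
finger_force: 60.5
```

```bash
python3 -c "
from h import *
need(cw([-9,-132,24]),RT); print(RC.inv().apply(get_obs()['wrist_force']))"
```

```text
slide [ 0.002  0.001 -0.026] twist [-0.0004  0.0003 -0.0007] t 16.05 tool in cells [  -7.9 -132.1   26.3]
[-1.38949674 -0.36454681 -1.65972968]
```

Emit:
apply_moves(
  slide=[
    [0.007, 0, -0.013],
    [0.007, 0, -0.013],
  ],
  twist=[
    [0, 0, 0],
    [0, 0, 0],
  ],
  grip=[1, 1],
)

```text
time: 16.3
tool_pos: [572.8, -175.2, 166.0]
ee_rot: [0.099, 2.615, -0.026]
wrist_force: [-3.7, 0.6, 1.5]
finger_gap: 0.385
finger_force: 60.8
```

Emit:
apply_moves(
  slide=[
    [0.007, 0, -0.013],
    [0.007, 0, -0.013],
  ],
  twist=[
    [0, 0, 0],
    [0, 0, 0],
  ],
  grip=[1, 1],
)

```text
time: 16.55
tool_pos: [573.5, -175.3, 164.7]
ee_rot: [0.099, 2.615, -0.026]
wrist_force: [-4.4, 1.3, 2.9]
finger_gap: 0.383
finger_force: 60.9
```

```bash
python3 -c "
from h import *
need(cw([-9,-132,24]),RT); print(RC.inv().apply(get_obs()['wrist_force']))"
```

```text
slide [-0.014  0.002 -0.004] twist [-0.0001  0.0007 -0.0006] t 16.55 tool in cells [  -7.6 -132.1   23.7]
[-2.44175204  0.92162307  4.75197505]
```

The foot has met the floor: axial force went from -2.5 to +4.8 N. Ease it toward the lower wall, open, and back off along the axis.

Emit:
apply_moves(
  slide=[
    [-0.013, 0.001, -0.005],
    [-0.026, 0.002, -0.01],
    [-0.026, 0.002, -0.01],
  ],
  twist=[
    [0, 0, 0],
    [0, 0, 0],
    [0, 0, 0],
  ],
  grip=[1, 1, 1],
)

```text
time: 16.92
tool_pos: [571.2, -175.3, 164.1]
ee_rot: [0.1, 2.614, -0.027]
wrist_force: [-1.9, 0.9, 4.9]
finger_gap: 0.385
finger_force: 61.0
```

Emit:
apply_moves(
  slide=[
    [0, 0, 0],
    [0, 0, 0],
    [0, 0, 0],
    [0, 0, 0],
    [0, 0, 0],
    [0, 0, 0],
  ],
  twist=[
    [0, 0, 0],
    [0, 0, 0],
    [0, 0, 0],
    [0, 0, 0],
    [0, 0, 0],
    [0, 0, 0],
  ],
  grip=[0.55, 0.4, 0.2, 0, 0, 0],
)

```text
time: 17.68
tool_pos: [570.7, -175.0, 163.4]
ee_rot: [0.099, 2.616, -0.026]
wrist_force: [-0.2, -0.0, 0.2]
finger_gap: 1.001
finger_force: 0.0
```

Emit:
apply_moves(
  slide=[
    [-0.1, 0.008, 0.173],
    [-0.2, 0.015, 0.346],
    [-0.3, 0.023, 0.52],
    [-0.45, 0.034, 0.78],
    [-0.55, 0.04, 0.95],
    [-0.55, 0.04, 0.95],
  ],
  twist=[
    [0, 0, 0],
    [0, 0, 0],
    [0, 0, 0],
    [0, 0, 0],
    [0, 0, 0],
    [0, 0, 0],
  ],
  grip=[0, 0, 0, 0, 0, 0],
)

```text
time: 18.42
tool_pos: [516.2, -171.6, 260.2]
ee_rot: [0.099, 2.613, -0.029]
wrist_force: [0.7, -1.5, -1.3]
finger_gap: 1.0
finger_force: 0.0
```

Emit:
apply_moves(
  slide=[
    [-0.3, 0, 0.2],
    [-0.6, 0, 0.4],
    [-0.9, 0, 0.5],
    [-0.9, 0, 0.5],
  ],
  twist=[
    [0, 0, 0],
    [0, 0, 0],
    [0, 0, 0],
    [0, 0, 0],
  ],
  grip=[0, 0, 0, 0],
)

```text
time: 18.92
tool_pos: [425.2, -171.6, 308.6]
ee_rot: [0.102, 2.615, -0.028]
wrist_force: [-0.1, -0.4, 0.5]
finger_gap: 1.001
finger_force: 0.0
```

```bash
python3 -c "
from h import *
A=[]
for n in('scene','top'):
    c=cap(n); im=c['pixels'].copy()
    q=proj(c,cw(np.array([[-11,-132,66],[-11,-132,23],[-11,-132,1]])))
    for a in q: im[int(round(a[1])),int(round(a[0]))]=(0,255,0)
    u,v=q[1].astype(int); A.append(cv2.resize(im[max(v-50,0):v+50,max(u-50,0):u+50],(390,390),interpolation=cv2.INTER_NEAREST))
cv2.imwrite('pics/g3.png',np.hstack(A)[:,:,::-1]); print(get_obs()['wrist_force'],get_obs()['time'])"
```

```text
[0.42289265 0.04315601 0.01376729] 19.025
```

View pics/g3.png

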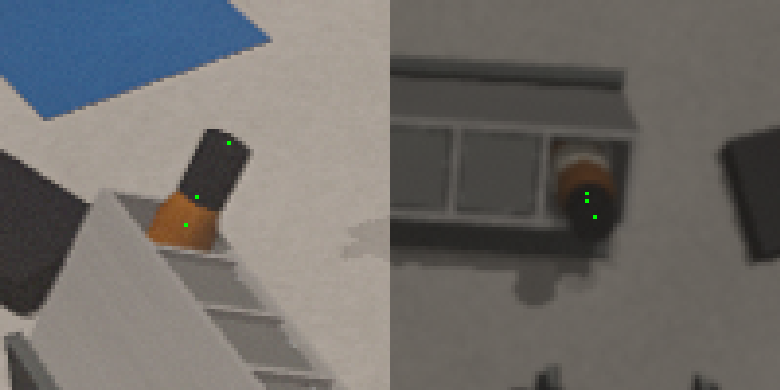

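The bottle stands in cell 1: cap top and cap base are at the projected points for a foot at z=-99 mm, in crop pixels (228,143) and (196,200). It rests on the near wall and the gripper is clear.

```bash
python3 -c "
from workcell import ctrl
print(ctrl.sign_off())"
```

```text
the job is handed in; nothing more can be done
None
```

The bottle stands fully down in cell 1, the only flap that gave way, and is released with the gripper clear at 19 s; one press on cell 4's flap reached about 20 N, the others 8 N or less.

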